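# Crank the sleeve under the guide and hold a probe in it

## Robot

A 7-joint arm with a two-finger parallel gripper is mounted at the origin on a cart in front of the work surface, level with it; the furniture and walls round the work are solid. World frame = base frame: x ahead of the robot, y to its left, z up, the work surface at z = 0. Lengths are in m, angles in rad, forces in N, time in s.
With the tool pointing down it reaches from about 0.4 to 0.85 m from the base axis. Payload 4.5 kg.
Tool frame: the origin (TCP) lies between the finger pads, 19 mm behind the fingertips; this is the grasp point; z points along the fingers, x is the direction in which the jaws open and shut, and the axes are right-handed (so a half turn about z gives the same grasp; the last joint's range is limited). The gripper opens to 88 mm and grips with 3 to 60 N. Pads are 18 mm wide; open, the fingers measure 123 mm over their backs; the gripper's body (75 mm by 187 mm) begins 45 mm behind the grasp point.
Start: joints at [1.183, 0.689, -0.195, 1.565, 0.157, 0.902, -0.215], TCP at [0.256, -0.57, 0.257] pointing down, gripper open.
Joint ranges: [-3.01, 3.01], [-0.46, 2.08], [-1.47, 1.51], [0.13, 2.56], [-1, 4.14], [0.04, 2.09], [-2.66, 2.66]. Speed limits (rad/s): [2.57, 2.57, 3.14, 3.14, 3.14, 3.14, 3.14].

## Interface

Orientations are given as a unit quaternion [x, y, z, w].
In Python, from station import ctrl gives the robot as it stands.
- The arm moves only by the tool carry_out, never from a script. Its argument "plan" is a list of rows, each an object with "translation": the shift along the tool's x, y, z in m, a list of three; "dr": the turn, a rotation vector about the tool's x, y, z in rad, a list of three; "claw": the opening, from 0 (shut) to 1 (fully open). In form: [{"translation": [x, y, z], "dr": [rx, ry, rz], "claw": claw}, ...]. A call has 1 to 8 rows; each row is the pose to reach, as a shift and turn from the pose measured when the call began, along the tool's axes at that moment; what a row does not reach only later rows make up. A row lasts 1/10 s, in which the tool goes at most 50 mm and 8.59 degrees, less where a joint would pass 70% of its speed; a pose out of reach is approached as far as the arm can. A call with a gripper value outside its range is refused whole. The fingers move at their own pace and stop on an object; "squeeze" is the grip in N (left out, the last holds). Time passes only in rows, so rows that repeat a pose let the fingers close. It gives the time, the measured TCP pose, the force and the opening at its end, in the units of the state.
- ctrl.observe(): the state, without advancing time (a new reading comes with each control period).
- ctrl.get_image(name): name is "side" or "top" or "wrist"; returns the picture (384x512x3 uint8, blue, green, red); there is no depth.
- ctrl.calibration(name): a dict with "intrinsics" (3x3 intrinsics, pixels), "pose" (4x4, takes a point from camera to world coordinates). Camera axes: x right, y up, looking along -z (the intrinsics and any distortion apply to the point x, -y, -z); pixel columns grow to the right and rows downward; lengths in m; the calibration is good to about 2 mm. A picture is of the moment at which its call begins: read the wrist's pose just before it. calibration takes no time and is no camera call; for the wrist camera it gives the pose at the moment of the call.
- ctrl.close_job(): hands the job in, once; it reports no verdict.
The state is a dict: "t": time; "qpos": joint angles; "joint_velocities": joint speeds; "tau": joint torques, N m; "tool_pos": TCP position; "tool_rot": TCP orientation; "ft_force": force on the tool from outside, world axes, zero at the start; "wrist_torque": the same for the moment, N m; "grip_width": finger opening in m.
Only numpy, scipy, OpenCV 4.12 (cv2) and the standard library are available. Lean on these libraries where they do the work, as an engineer would, in place of code of your own. Each camera call takes 0.05 s, during which the arm holds its last target. There are 200 camera calls.

## Task

First crank the small handwheel clockwise, gripping afresh as needed, until the rib on it points straight at its index pin: this brings the steel sleeve on the slide under the hole in the guide plate. Then take the probe out of its stand and lower it, upright, down through the guide hole until its tip is about halfway down inside the sleeve, without touching the plate, the sleeve or anything else of the rig with the probe. Finish while still holding the probe there, still and centred in the hole, hanging free in the gripper; leave the gauge pin, the roller and the bearing where they stand.

Things in the scene. Friction and masses are not known exactly. Their poses are not given: they have to be found in the camera images.
- rig: grey rig bed, 84 x 196 x 14 mm, fixed; origin at the centre of its underside, on the table; x to its back (about the robot's left), y along the bed from the guide plate (at y -50 mm) to the handwheel (y +60 mm, on a 46 mm square gear box 42 mm high). Between bed and plate a slide runs along y and carries an upright steel sleeve, 38 mm across, bore 26 mm, 30 to 68 mm above the table
- wheel (a joint): angle of the handwheel, rad, axis upright; clockwise from above lowers it. 0: the dark rib on its top points to the index pin and the sleeve stands exactly under the guide hole. Starts at 2.2 to 3.5; stays where left (friction 0.06 N m); moves the slide 3.8 mm per rad along the rig's y (positive: towards the wheel); stops at -0.8 and 4.6
- wheel_centre (a point): on the axis of the handwheel, 66 mm above the table: a good TCP height (fingertips then 47 mm up). The wheel is a knurled solid steel disc 60 mm across, rim 52 to 70 mm above the table, hub and rib up to 76 mm; its rim may be gripped across the diameter from above at any yaw
- index_pin (a point): tip of the short steel index pin, 41 mm towards rig -x from the wheel's axis, 36 mm above the table
- guide_hole (a point): centre of the guide hole (20 mm across, axis upright) at the top face of the fixed steel guide plate, 86 mm above the table. The plate measures 80 mm in rig x, 50 mm in y, 8 mm thick; four screw heads on it reach 89 mm; the upright that carries it is 90 mm high, its near face 40 mm behind the hole
- sleeve_mouth (a point): centre of the sleeve's upper mouth, 68 mm above the table; the sleeve is 38 mm deep down to the slide's top at 30 mm; halfway down is 49 mm above the table
- probe: probe rod, 146 mm long, 0.08 to 0.17 kg, loose; origin at the centre of its tip (lower end), z up along it. Steel stem 10 mm across from 0 to 80 mm; flange 26 mm across from 80 to 86 mm; round black handle 18 mm across from 86 to 146 mm. It starts upright in the stand, its flange resting on the stand's top, tip 14 mm above the table.
- probe_handle (a point): point on the probe's axis 118 mm above its tip, in the handle: a good TCP height to grip
- stand: probe stand, fixed (air hoses of the press hang over the middle of the table between stand and rig: carry things across close to the robot, at x about 0.40 m): dark foot plate 90 x 90 x 10 mm and a 40 x 40 mm aluminium block with an upright hole 16 mm across, top 94 mm above the table; origin at the centre of its underside
- gauge_pin: bystander: steel gauge pin standing upright, 25 x 25 x 72 mm, origin at the centre of its underside
- spare_roller: bystander: grey rubber roller standing, 39 mm across, 42 mm high, origin at the centre of its underside
- bearing: bystander: ball bearing lying flat, 32 mm across, 10 mm high, origin at the centre of its underside
Things that resemble listed ones, but are neither listed nor needed, are in the scene too. Leave any orange look-alike of the probe alone.

How it is judged:
On the way, in this order (a step that is already met when the one before it is completed fails the run):
1. the handwheel's rib points at the index pin (within 0.25 rad) (value of joint wheel between -0.25 and 0.25 rad), for 0.2 s.
2. the probe is lifted clear of the stand (height (world z) of probe above 0.1 m and contact force between probe and stand below 0.05 N and contact force between probe and the fingers above 1 N), for 0.1 s.
3. the probe's tip is inside the guide hole (horizontal distance between probe and guide_hole below 0.005 m and z of probe in the frame of guide_hole below -0.004 m), for 0.1 s.
At the end, for the whole second after the job is handed in: the wheel is within 0.25 rad of its mark; the probe's tip is 9 to 29 mm below the sleeve's mouth and within 3.5 mm of the guide hole's axis, the probe upright within 0.09 rad, still (under 10 mm/s), held by the fingers and touching nothing of the rig (all of step 1 and horizontal distance between probe and guide_hole below 0.0035 m and z of probe in the frame of sleeve_mouth between -0.029 and -0.009 m and angle between probe's own z axis and vertical below 0.09 rad and linear speed of probe below 0.01 m/s and contact force between probe and the fingers above 1 N and contact force between probe and rig below 0.05 N); the arm keeps its last pose, push and grip.
It fails at once if the probe touches the rig (over 0.3 N) (contact force between probe and rig above 0.3 N).
It fails at once if the gauge pin, the roller or the bearing is moved more than 20 mm or tipped over (distance of any of gauge_pin, spare_roller, bearing from where it was at the start of the episode above 0.02 m or angle between any of gauge_pin, spare_roller's own z axis and vertical above 0.5 rad).
It also fails if it takes over 64 s, if anything falls off the work surface, if the arm or the gripper's body presses on something with over 40 N, if the wrist force passes 120 N, or if a joint passes its speed limit or range.

## Working session

There is one attempt and no reset: what is moved stays moved. The work goes in short steps, Python scripts to look and compute and a tool call to move; the robot and the scene stay as the last step left them, time stands still between calls to the robot, and variables do not carry over. Pictures are saved under pics/ and viewed, about 8 in all and at most 12, crops included, and the job is handed in when it is done.

Besides the shell and the picture viewer there is one more tool, called after "Request:" in YAML: its name, and indented under it one key for each argument. carry_out: Moves the arm, as the interface text tells. Its arguments: {"type":"object","properties":{"plan":{"type":"array","items":{"type":"object","properties":{"translation":{"type":"array","items":{"type":"number"}},"dr":{"type":"array","items":{"type":"number"}},"claw":{"type":"number"}}}},"squeeze":{"type":"number"}},"required":["plan"]}

```bash
mkdir -p pics; ls
cat > h.py <<'E'
import numpy as np, cv2
from scipy.spatial.transform import Rotation as R
from station import ctrl
def ray(cal,u,v):
    K=np.array(cal["intrinsics"]);T=np.array(cal["pose"])
    d=np.array([(u-K[0,2])/K[0,0],-(v-K[1,2])/K[1,1],-1.])
    return T[:3,3],T[:3,:3]@d
def onz(cal,u,v,z):
    o,d=ray(cal,u,v); return o+d*(z-o[2])/d[2]
def proj(cal,p):
    K=np.array(cal["intrinsics"]);T=np.array(cal["pose"])
    c=T[:3,:3].T@(np.array(p)-T[:3,3]); return K[0,0]*c[0]/-c[2]+K[0,2],K[1,1]*c[1]/c[2]+K[1,2]
def totool(p):  # world point -> shift in tool axes
    s=ctrl.observe(); r=R.from_quat(s["tool_rot"])
    return r.inv().apply(np.array(p)-s["tool_pos"])
def tri(c1,a,c2,b):
    o1,d1=ray(c1,*a);o2,d2=ray(c2,*b)
    A=np.c_[d1,-d2]; t=np.linalg.lstsq(A,o2-o1,rcond=None)[0]
    p,q=o1+d1*t[0],o2+d2*t[1]; return (p+q)/2,np.linalg.norm(p-q)
E
python3 - <<'E'
from h import *
s=ctrl.observe();print(s)
for n in("top","side","wrist"):
    c=ctrl.calibration(n);print(n,np.round(c["intrinsics"],1).tolist(),np.round(c["pose"],3).tolist(),[k for k in c])
    im=ctrl.get_image(n);cv2.imwrite(f"pics/{n}0.png",im)
t=cv2.imread("pics/top0.png");cv2.imwrite("pics/top0b.png",cv2.resize(t,(800,600),interpolation=cv2.INTER_CUBIC))
t=cv2.imread("pics/side0.png");cv2.imwrite("pics/side0b.png",cv2.resize(t,(800,600),interpolation=cv2.INTER_CUBIC))
E
```

```text
pics
{'t': 0.0, 'qpos': array([ 1.18280313,  0.68997434, -0.19450312,  1.56635473,  0.15727371,
        0.90249955, -0.21510218]), 'joint_velocities': array([ 0.00031375, -0.00149824, -0.00160402,  0.00039683,  0.00098545,
        0.00088065,  0.00220235]), 'tau': array([-5.49461174e-05, -5.27556288e+01, -1.26664594e+00, -1.53428757e+01,
       -5.25832234e-02,  6.51410475e-03,  1.25886213e-04]), 'tool_pos': array([ 0.25558153, -0.56968881,  0.25661289]), 'tool_rot': array([ 8.39478893e-01, -5.43391511e-01, -8.07175722e-04, -4.49575247e-04]), 'ft_force': array([-0.16464898, -0.77875959, -0.55766768]), 'wrist_torque': array([ 0.05568615, -0.04058532, -0.01080869]), 'grip_width': 0.08826235069786022}
top [[448.5, 0.0, 251.4], [0.0, 448.5, 183.5], [0.0, 0.0, 1.0]] [[0.006, 0.984, -0.176, 0.23], [-1.0, 0.007, 0.004, 0.028], [0.005, 0.176, 0.984, 1.448], [0.0, 0.0, 0.0, 1.0]] ['intrinsics', 'pose']
side [[347.3, 0.0, 254.8], [0.0, 347.3, 190.3], [0.0, 0.0, 1.0]] [[0.969, 0.138, -0.205, 0.255], [-0.247, 0.471, -0.847, -0.865], [-0.02, 0.871, 0.491, 0.626], [0.0, 0.0, 0.0, 1.0]] ['intrinsics', 'pose']
wrist [[344.3, 0.0, 255.7], [0.0, 344.3, 196.4], [0.0, 0.0, 1.0]] [[0.41, 0.865, 0.288, 0.33], [-0.912, 0.389, 0.129, -0.537], [-0.0, -0.316, 0.949, 0.383], [0.0, 0.0, 0.0, 1.0]] ['intrinsics', 'pose']
```

View pics/top0b.png

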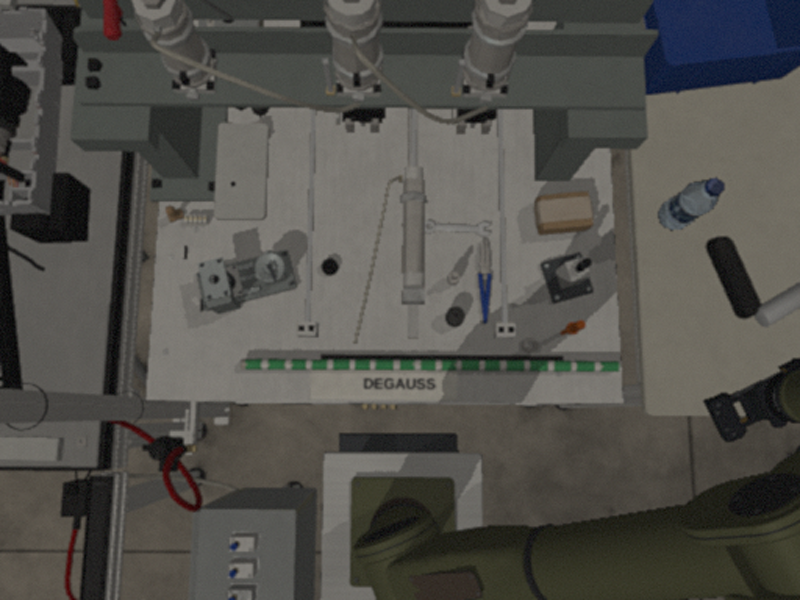

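View pics/side0b.png

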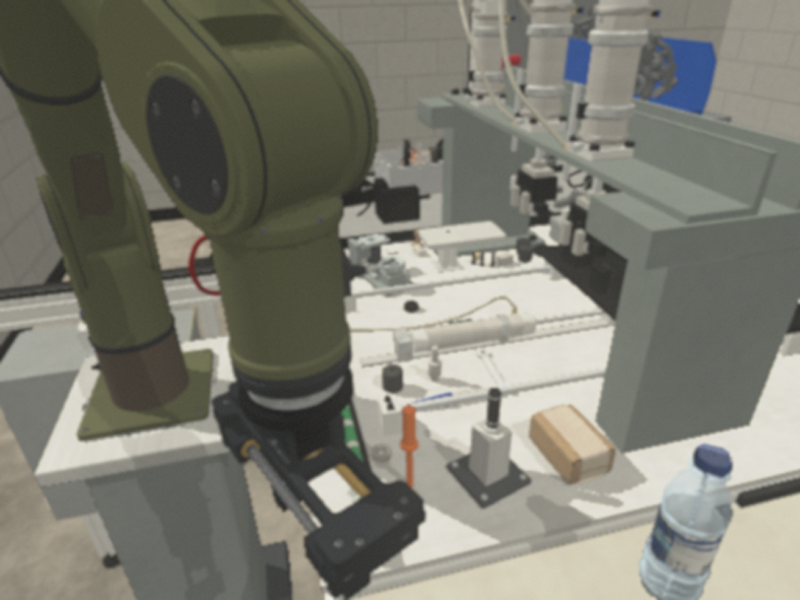

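The top view (800 px scale) shows the rig at left, with the guide plate at ~(213,285) and the wheel at ~(272,265). The stand with the black-handled probe is at ~(575,268). The orange look-alike stands at ~(573,328), and I will leave it alone. The roller and gauge pin are near (455,315) and (455,275). Next I'll enlarge the rig and compute rough positions.

Run:
```python
from h import *
c=ctrl.calibration("top");k=.64
for n,u,v,z in(("wheel",272,265,.073),("plate",213,285,.086),("handle top",583,263,.16),("foot",567,277,.01),("orange top",580,325,.15),("roller",455,316,.042),("gauge",453,277,.07),("blackknob",330,265,.01)):
    print(n,np.round(onz(c,u*k,v*k,z),3))
t=cv2.imread("pics/top0.png")
a=cv2.resize(t[145:205,115:200],None,fx=7,fy=7,interpolation=cv2.INTER_CUBIC)
cv2.imwrite("pics/rig0.png",cv2.convertScaleAbs(a,alpha=1.5))
```

```text
wheel [0.518 0.264 0.073]
plate [0.474 0.377 0.086]
handle top [ 0.508 -0.335  0.16 ]
foot [ 0.51  -0.342  0.01 ]
orange top [ 0.392 -0.327  0.15 ]
roller [ 0.422 -0.104  0.042]
gauge [ 0.497 -0.098  0.07 ]
blackknob [0.532 0.154 0.01 ]
```

View pics/rig0.png

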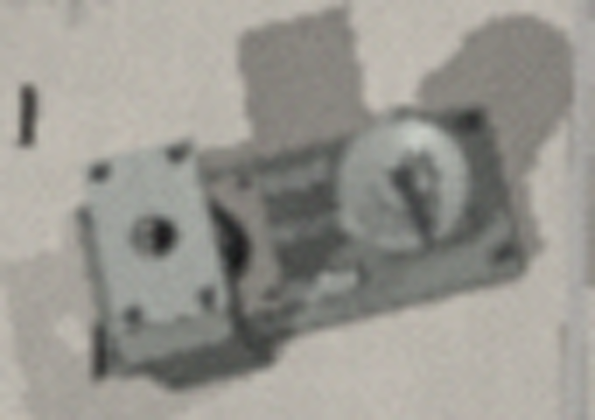

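The wheel's rib points towards the robot, at crop (430,240), and the plate's hole is at (155,237). The upright is on the robot side, which makes rig +x towards the robot, so the index pin should be on the far side of the wheel. I'll confirm that with the wrist camera. Now moving towards the rig along x≈0.40.

Request:
carry_out:
  plan:
    - {"translation": [-0.035, -0.05, -0.04], "dr": [0, 0, 0], "claw": 1}
    - {"translation": [-0.07, -0.1, -0.04], "dr": [0, 0, 0], "claw": 1}
    - {"translation": [-0.1, -0.15, -0.04], "dr": [0, 0, 0], "claw": 1}
    - {"translation": [-0.13, -0.19, -0.04], "dr": [0, 0, 0], "claw": 1}
    - {"translation": [-0.15, -0.225, -0.04], "dr": [0, 0, 0], "claw": 1}
    - {"translation": [-0.19, -0.243, -0.04], "dr": [0, 0, 0], "claw": 1}
    - {"translation": [-0.235, -0.261, -0.04], "dr": [0, 0, 0], "claw": 1}
    - {"translation": [-0.28, -0.28, -0.04], "dr": [0, 0, 0], "claw": 1}

```text
t: 0.95
tool_pos: [0.3969, -0.2145, 0.297]
tool_rot: [0.84, -0.543, -0.0, -0.001]
ft_force: [1.3, 0.2, -0.0]
grip_width: 0.0878
```

Run:
```python
from h import *
s=ctrl.observe();print(s['t'],s['qpos'].round(2),s['tool_pos'],R.from_quat(s['tool_rot']).as_matrix().round(3).tolist())
print(totool([.40,-.1,.3]),totool([.40,.15,.3]),totool([.46,.27,.3]))
```

```text
0.95 [ 0.54  0.41 -0.21  2.01  0.12  0.73 -0.89] [ 0.39693694 -0.21450244  0.29703773] [[0.41, -0.912, -0.0], [-0.912, -0.41, 0.002], [-0.001, -0.0, -1.0]]
[-0.10317673 -0.04975701 -0.00278697] [-0.3311821  -0.15229191 -0.0024032 ] [-0.41601629 -0.25623002 -0.00222826]
```

Request:
carry_out:
  plan:
    - {"translation": [-0.04, -0.02, 0], "dr": [0, 0, -0.14], "claw": 1}
    - {"translation": [-0.085, -0.04, 0], "dr": [0, 0, -0.28], "claw": 1}
    - {"translation": [-0.13, -0.06, 0], "dr": [0, 0, -0.42], "claw": 1}
    - {"translation": [-0.175, -0.08, 0], "dr": [0, 0, -0.56], "claw": 1}
    - {"translation": [-0.22, -0.1, 0], "dr": [0, 0, -0.7], "claw": 1}
    - {"translation": [-0.265, -0.12, 0], "dr": [0, 0, -0.84], "claw": 1}
    - {"translation": [-0.31, -0.14, 0], "dr": [0, 0, -0.98], "claw": 1}
    - {"translation": [-0.33, -0.152, 0], "dr": [0, 0, -1.12], "claw": 1}

```text
t: 1.75
tool_pos: [0.3995, 0.1536, 0.298]
tool_rot: [1.0, -0.008, 0.0, -0.002]
ft_force: [0.8, -0.3, -0.7]
grip_width: 0.0881
```

Run:
```python
from h import *
s=ctrl.observe();print(s['t'],s['qpos'].round(2),s['tool_pos'],R.from_quat(s['tool_rot']).as_matrix().round(3).tolist())
print(totool([.40,.25,.3]),totool([.46,.27,.3]))
c=ctrl.calibration("wrist");im=ctrl.get_image("wrist");cv2.imwrite("pics/w1.png",im)
print([proj(c,p) for p in([.518,.264,.073],[.474,.377,.086])])
```

```text
1.75 [-0.08  0.41 -0.56  2.06  0.31  0.75 -0.85] [0.39952248 0.15362636 0.29801927] [[1.0, -0.016, 0.001], [-0.016, -1.0, 0.004], [0.001, -0.004, -1.0]]
[-0.00109526 -0.09637621 -0.00156728] [ 0.05857003 -0.11735322 -0.00143257]
[(np.float64(379.54822366633124), np.float64(48.68822341432232)), (np.float64(344.0261576251499), np.float64(-104.03112103284164))]
```

Request:
carry_out:
  plan:
    - {"translation": [0.02, -0.04, 0], "dr": [0, 0, 0], "claw": 1}
    - {"translation": [0.05, -0.08, 0], "dr": [0, 0, 0], "claw": 1}
    - {"translation": [0.09, -0.117, 0], "dr": [0, 0, 0], "claw": 1}
    - {"translation": [0.09, -0.117, 0], "dr": [0, 0, 0], "claw": 1}

```text
t: 2.2
tool_pos: [0.4946, 0.2765, 0.2989]
tool_rot: [1.0, -0.004, 0.002, -0.006]
ft_force: [-0.7, -1.1, -0.7]
grip_width: 0.0878
```

Run:
```python
from h import *
import pickle
c=ctrl.calibration("wrist");im=ctrl.get_image("wrist");cv2.imwrite("pics/w1.png",im);pickle.dump(c,open("pics/w1.pkl","wb"))
print([proj(c,p) for p in([.518,.264,.073],[.474,.377,.086])])
cv2.imwrite("pics/w1b.png",cv2.resize(im,(800,600),interpolation=cv2.INTER_CUBIC))
```

```text
[(np.float64(277.26458702564025), np.float64(177.8992009113108)), (np.float64(231.98251846147264), np.float64(63.387991622266355))]
```

View pics/w1b.png

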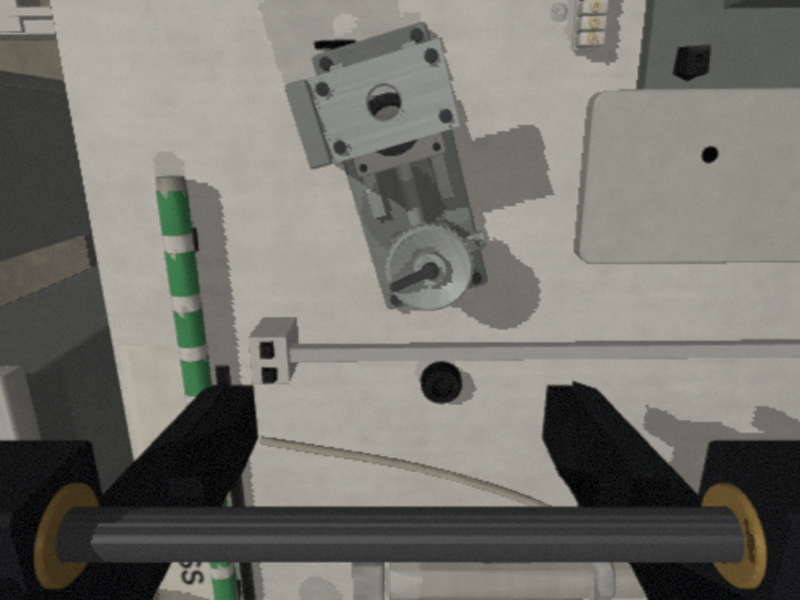

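The wrist view shows, at 800 px scale: wheel hub (431,268), rib pointing to (392,290), index pin tip (479,240), guide hole (384,103), screws (322,89), (432,55), (340,148), (446,117). The pin is on the +x side, as expected.

Run:
```python
from h import *
import pickle
c=pickle.load(open("pics/w1.pkl","rb"));k=.64
f=lambda u,v,z:onz(c,u*k,v*k,z)[:2]
g=cv2.GaussianBlur(cv2.imread("pics/w1.png",0),(3,3),0)
ci=cv2.HoughCircles(g,cv2.HOUGH_GRADIENT,1,30,param1=80,param2=15,minRadius=22,maxRadius=34)
print(ci[0][:4]/k if ci is not None else None)
w=f(430,267,.070);hub=f(432,269,.076);h=f(384,103,.086)
sc=np.array([f(*p,.089) for p in((322,89),(432,55),(340,148),(446,117))])
print("wheel",w,hub,"hole",h,sc.mean(0)); pin=f(479,240,.036);print("pin",pin,np.linalg.norm(pin-w))
rib=f(392,290,.076)
y=w-sc.mean(0);print("dist",np.linalg.norm(y),"pin ang",np.degrees(np.arctan2(*(pin-w)[::-1])),"rig -x ang",np.degrees(np.arctan2(y[1],y[0]))+90)
e=sc[1]-sc[0];print("edge ang",np.degrees(np.arctan2(e[1],e[0])),np.degrees(np.arctan2(*(sc[3]-sc[2])[::-1])), (sc[0]-sc[2]))
r=rib-hub;print("rib ang",np.degrees(np.arctan2(r[1],r[0])))
s=ctrl.observe();print(totool([*w,.15]),s['qpos'].round(2))
```

```text
[[428.90625  266.40625   41.875   ]
 [289.84375  491.40625   47.03125 ]
 [403.90625  192.96875   36.250004]
 [705.46875  541.40625   40.156254]]
wheel [0.51591862 0.27092933] [0.51690366 0.27099332] hole [0.48668898 0.37471869] [0.48715892 0.37463052]
pin [0.55375245 0.28272961] 0.03963137012062715
dist 0.10761531782709688 pin ang 17.32257490180322 rig -x ang 15.50041976725818
edge ang 15.43950973508937 15.105880097770825 [-0.00912367  0.03304717]
rib ang -151.913638848153
[0.02238629 0.00497442 0.14855723] [-0.27  0.59 -0.53  1.7   0.35  0.94 -0.94]
```

Wheel angle is about 3.36 rad: rib at 208°, index direction at 15.4°. q7 decreases when turning clockwise, so I'll first wind the wrist back by about 2.6 rad and then turn in one stroke.

Request:
carry_out:
  plan:
    - {"translation": [0.01, 0.002, 0.02], "dr": [0, 0, -0.14], "claw": 1}
    - {"translation": [0.022, 0.005, 0.04], "dr": [0, 0, -0.28], "claw": 1}
    - {"translation": [0.022, 0.005, 0.06], "dr": [0, 0, -0.42], "claw": 1}
    - {"translation": [0.022, 0.005, 0.08], "dr": [0, 0, -0.56], "claw": 1}
    - {"translation": [0.022, 0.005, 0.1], "dr": [0, 0, -0.7], "claw": 1}
    - {"translation": [0.022, 0.005, 0.12], "dr": [0, 0, -0.84], "claw": 1}
    - {"translation": [0.022, 0.005, 0.13], "dr": [0, 0, -0.98], "claw": 1}
    - {"translation": [0.022, 0.005, 0.13], "dr": [0, 0, -1.12], "claw": 1}

```text
t: 3.05
tool_pos: [0.5139, 0.2676, 0.1668]
tool_rot: [0.848, 0.529, 0.001, -0.003]
ft_force: [-0.2, -0.1, 0.0]
grip_width: 0.0883
```

Request:
carry_out:
  plan:
    - {"translation": [0, 0, 0], "dr": [0, 0, -0.14], "claw": 1}
    - {"translation": [0, 0, 0], "dr": [0, 0, -0.28], "claw": 1}
    - {"translation": [0, 0, 0], "dr": [0, 0, -0.42], "claw": 1}
    - {"translation": [0, 0, 0], "dr": [0, 0, -0.56], "claw": 1}
    - {"translation": [0, 0, 0], "dr": [0, 0, -0.7], "claw": 1}
    - {"translation": [0, 0, 0], "dr": [0, 0, -0.84], "claw": 1}
    - {"translation": [0, 0, 0], "dr": [0, 0, -0.98], "claw": 1}
    - {"translation": [0, 0, 0], "dr": [0, 0, -1.12], "claw": 1}

```text
t: 3.85
tool_pos: [0.5132, 0.2653, 0.1667]
tool_rot: [0.435, 0.9, 0.001, -0.001]
ft_force: [-0.3, 0.3, -1.7]
grip_width: 0.0878
```

Request:
carry_out:
  plan:
    - {"translation": [0, 0, 0], "dr": [0, 0, -0.14], "claw": 1}
    - {"translation": [0, 0, 0], "dr": [0, 0, -0.28], "claw": 1}
    - {"translation": [0, 0, 0], "dr": [0, 0, -0.36], "claw": 1}
    - {"translation": [0, 0, 0], "dr": [0, 0, -0.36], "claw": 1}

```text
t: 4.25
tool_pos: [0.5126, 0.2632, 0.1664]
tool_rot: [0.267, 0.964, -0.0, -0.001]
ft_force: [-0.6, -0.1, 0.6]
grip_width: 0.0882
```

Run:
```python
from h import *
import pickle
s=ctrl.observe();print(s['t'],s['qpos'].round(2),s['tool_pos'])
print(totool([.516,.271,.066]))
c=ctrl.calibration("wrist");im=ctrl.get_image("wrist");cv2.imwrite("pics/w2.png",im);pickle.dump(c,open("pics/w2.pkl","wb"))
print(np.array([proj(c,p) for p in([.516,.271,.07],[.487,.375,.086])])/.64)
cv2.imwrite("pics/w2b.png",cv2.resize(im,(800,600),interpolation=cv2.INTER_CUBIC))
```

```text
4.25 [ 0.    0.97 -1.06  1.77  0.98  1.04  1.15] [0.5126067  0.26317964 0.16638318]
[0.00087791 0.00854876 0.10037731]
[[401.04292009 343.96680196]
 [570.48718578 506.11184271]]
```

View pics/w2b.png

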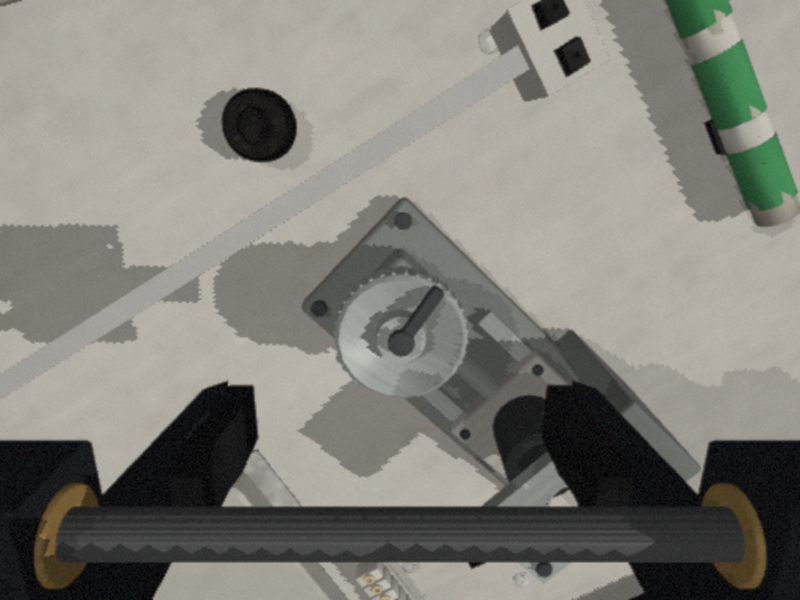

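The jaws straddle the wheel, with its centre at (402,337) and rim at 338–467, centred on the image midline. The rib points to (437,292), and the plate and sleeve are at lower right, clear of the fingers. Descending and gripping.

Request:
carry_out:
  plan:
    - {"translation": [0.001, 0.007, 0.03], "dr": [0, 0, 0], "claw": 1}
    - {"translation": [0.001, 0.007, 0.06], "dr": [0, 0, 0], "claw": 1}
    - {"translation": [0.001, 0.007, 0.085], "dr": [0, 0, 0], "claw": 1}
    - {"translation": [0.001, 0.007, 0.1], "dr": [0, 0, 0], "claw": 1}
    - {"translation": [0.001, 0.007, 0.1], "dr": [0, 0, 0], "claw": 1}
    - {"translation": [0.001, 0.007, 0.1], "dr": [0, 0, 0], "claw": 0.5}
    - {"translation": [0.001, 0.007, 0.1], "dr": [0, 0, 0], "claw": 0.5}
    - {"translation": [0.001, 0.007, 0.1], "dr": [0, 0, 0], "claw": 0.5}
  squeeze: 20

```text
t: 5.1
tool_pos: [0.5158, 0.2706, 0.0678]
tool_rot: [0.268, 0.963, 0.001, -0.001]
ft_force: [0.3, -0.1, -0.1]
grip_width: 0.0661
```

Request:
carry_out:
  plan:
    - {"translation": [0, 0, 0], "dr": [0, 0, 0], "claw": 0.5}
    - {"translation": [0, 0, 0], "dr": [0, 0, 0], "claw": 0.5}
    - {"translation": [0, 0, 0], "dr": [0, 0, 0.1], "claw": 0.5}

```text
t: 5.4
tool_pos: [0.5163, 0.2704, 0.0682]
tool_rot: [0.317, 0.948, 0.001, -0.0]
ft_force: [0.9, -1.5, 1.5]
grip_width: 0.0595
```

Run:
```python
from h import *
s=ctrl.observe();print(s)
```

```text
{'t': 5.4, 'qpos': array([-0.06208182,  1.09317665, -0.94356909,  1.79937653,  1.14122159,
        0.91048422,  0.94100835]), 'joint_velocities': array([-0.06502708, -0.06928289,  0.15846949,  0.00117074, -0.09705734,
       -0.13615336, -0.99501146]), 'tau': array([-3.55336452e-01, -5.26769614e+01, -1.33810723e+01, -6.25964954e+00,
       -2.93442188e-02, -4.79061459e-02,  1.46347348e+00]), 'tool_pos': array([0.51625106, 0.27043604, 0.06821733]), 'tool_rot': array([ 3.17139721e-01,  9.48378321e-01,  9.56403531e-04, -2.06872996e-04]), 'ft_force': array([ 0.94163156, -1.46690991,  1.45301729]), 'wrist_torque': array([-0.03261841, -0.16308914,  0.09913101]), 'grip_width': 0.059533262437440844}
```

Request:
carry_out:
  plan:
    - {"translation": [0, 0, 0], "dr": [0, 0, 0.14], "claw": 0.5}
    - {"translation": [0, 0, 0], "dr": [0, 0, 0.28], "claw": 0.5}
    - {"translation": [0, 0, 0], "dr": [0, 0, 0.42], "claw": 0.5}
    - {"translation": [0, 0, 0], "dr": [0, 0, 0.56], "claw": 0.5}
    - {"translation": [0, 0, 0], "dr": [0, 0, 0.7], "claw": 0.5}
    - {"translation": [0, 0, 0], "dr": [0, 0, 0.84], "claw": 0.5}
    - {"translation": [0, 0, 0], "dr": [0, 0, 0.98], "claw": 0.5}
    - {"translation": [0, 0, 0], "dr": [0, 0, 1.12], "claw": 0.5}

```text
t: 6.2
tool_pos: [0.5165, 0.2698, 0.0682]
tool_rot: [0.774, 0.633, 0.001, -0.0]
ft_force: [1.1, -0.9, -1.5]
grip_width: 0.0593
```

Request:
carry_out:
  plan:
    - {"translation": [0, 0, 0], "dr": [0, 0, 0.14], "claw": 0.5}
    - {"translation": [0, 0, 0], "dr": [0, 0, 0.28], "claw": 0.5}
    - {"translation": [0, 0, 0], "dr": [0, 0, 0.42], "claw": 0.5}
    - {"translation": [0, 0, 0], "dr": [0, 0, 0.56], "claw": 0.5}
    - {"translation": [0, 0, 0], "dr": [0, 0, 0.7], "claw": 0.5}
    - {"translation": [0, 0, 0], "dr": [0, 0, 0.84], "claw": 0.5}
    - {"translation": [0, 0, 0], "dr": [0, 0, 0.98], "claw": 0.5}
    - {"translation": [0, 0, 0], "dr": [0, 0, 1.12], "claw": 0.5}

```text
t: 7.0
tool_pos: [0.5161, 0.2693, 0.0682]
tool_rot: [0.993, 0.122, -0.0, -0.0]
ft_force: [-0.5, -1.3, -1.7]
grip_width: 0.0595
```

Run:
```python
from h import *
s=ctrl.observe();print(s['t'],s['qpos'].round(2),s['tool_pos'],s['ft_force'],s['grip_width'],s['wrist_torque'])
x=R.from_quat(s['tool_rot']).as_matrix()[:,0];print(np.arctan2(x[1],x[0]), 2*np.arctan2(.963,.268))
```

```text
7.0 [-0.28  0.95 -0.49  1.81  0.77  0.58 -1.02] [0.51609742 0.26932065 0.06822928] [-0.46407699 -1.33737081 -1.74229597] 0.059453089429122884 [-0.18529796 -0.16502258  0.08409661]
0.24485751137494183 2.5987350459510625
```

Request:
carry_out:
  plan:
    - {"translation": [0, 0, 0], "dr": [0, 0, 0.14], "claw": 0.5}
    - {"translation": [0, 0, 0], "dr": [0, 0, 0.28], "claw": 0.5}
    - {"translation": [0, 0, 0], "dr": [0, 0, 0.42], "claw": 0.5}
    - {"translation": [0, 0, 0], "dr": [0, 0, 0.56], "claw": 0.5}
    - {"translation": [0, 0, 0], "dr": [0, 0, 0.7], "claw": 0.5}
    - {"translation": [0, 0, 0], "dr": [0, 0, 0.84], "claw": 0.5}
    - {"translation": [0, 0, 0], "dr": [0, 0, 0.98], "claw": 0.5}
    - {"translation": [0, 0, 0], "dr": [0, 0, 1.0], "claw": 0.5}

```text
t: 7.8
tool_pos: [0.5155, 0.2695, 0.0682]
tool_rot: [0.929, -0.369, -0.0, 0.0]
ft_force: [-0.4, -1.2, -2.0]
grip_width: 0.0597
```

Request:
carry_out:
  plan:
    - {"translation": [0, 0, 0], "dr": [0, 0, 0], "claw": 0.5}
    - {"translation": [0, 0, 0], "dr": [0, 0, 0], "claw": 0.5}
    - {"translation": [0, 0, 0], "dr": [0, 0, 0], "claw": 1}
    - {"translation": [0, 0, 0], "dr": [0, 0, 0], "claw": 1}
    - {"translation": [0, 0, 0], "dr": [0, 0, 0], "claw": 1}
    - {"translation": [0, 0, 0], "dr": [0, 0, 0], "claw": 1}
    - {"translation": [0, 0, -0.04], "dr": [0, 0, 0], "claw": 1}
    - {"translation": [0, 0, -0.085], "dr": [0, 0, 0], "claw": 1}

```text
t: 8.6
tool_pos: [0.5144, 0.2689, 0.1527]
tool_rot: [0.93, -0.369, -0.002, 0.002]
ft_force: [1.1, 1.2, 0.0]
grip_width: 0.088
```

Request:
carry_out:
  plan:
    - {"translation": [0, 0, -0.04], "dr": [0, 0, 0], "claw": 1}
    - {"translation": [0, 0, -0.08], "dr": [0, 0, 0], "claw": 1}
    - {"translation": [0, 0, -0.08], "dr": [0, 0, 0], "claw": 1}
    - {"translation": [0, 0, -0.08], "dr": [0, 0, 0], "claw": 1}

```text
t: 9.0
tool_pos: [0.515, 0.2691, 0.2335]
tool_rot: [0.93, -0.369, -0.001, 0.001]
ft_force: [-0.3, -0.2, 0.1]
grip_width: 0.0881
```

Run:
```python
from h import *
import pickle
s=ctrl.observe();print(s['t'],s['qpos'].round(2),s['tool_pos'])
x=R.from_quat(s['tool_rot']).as_matrix()[:,0];print(np.arctan2(x[1],x[0]))
c=ctrl.calibration("wrist");im=ctrl.get_image("wrist");cv2.imwrite("pics/w3.png",im);pickle.dump(c,open("pics/w3.pkl","wb"))
print(np.array([proj(c,p) for p in([.516,.27,.07],[.487,.375,.086])])/.64)
cv2.imwrite("pics/w3b.png",cv2.resize(im,(800,600),interpolation=cv2.INTER_CUBIC))
```

```text
9.0 [-0.34  0.68 -0.38  1.72  0.33  0.81 -1.63] [0.51501027 0.26913336 0.23348934]
-0.7551678587457596
[[399.51272336 278.24918558]
 [212.17095559 176.83321636]]
```

View pics/w3b.png

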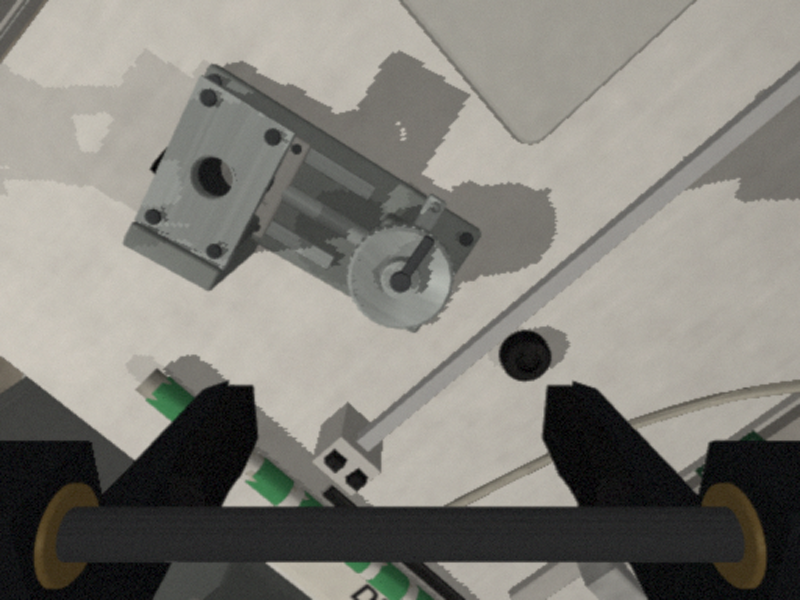

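The rib runs from the hub (400,281) to (431,239), and the pin is at (433,207). The hole is at (211,177). Checking the angles numerically.

Run:
```python
from h import *
import pickle
c=pickle.load(open("pics/w3.pkl","rb"));k=.64
f=lambda u,v,z:onz(c,u*k,v*k,z)[:2]
w=f(400,277.5,.07);hub=f(400,281,.076);rib=f(431,239,.076);pin=f(433,207,.036)
sc=np.array([f(*p,.089) for p in((209,97),(274,137),(153,216),(215,250))])
A=lambda d:np.degrees(np.arctan2(d[1],d[0]))
print("w",w,hub,"hole",f(211,177,.086),sc.mean(0),"pin",pin)
y=w-sc.mean(0);print(np.linalg.norm(y),"rig-x",A(y)+90,A(sc[0]-sc[2]),A(sc[1]-sc[3]),"pin",A(pin-w),"rib",A(rib-hub))
# rib by dark mask
im=cv2.imread("pics/w3.png",0);a=im[140:200,240:300];
m=(a<60).astype(np.uint8);n,l,st,ce=cv2.connectedComponentsWithStats(m)
for i in range(1,n):
    if st[i,4]>20:
        ys,xs=np.where(l==i);P=np.array([f((x+240)/k,(yy+140)/k,.076) for x,yy in zip(xs,ys)])
        v=np.linalg.svd(P-P.mean(0))[2][0];print(st[i],P.mean(0),A(v))
```

```text
w [0.516495   0.27012971] [0.51626747 0.26990018] hole [0.48651444 0.37534531] [0.48779275 0.37441437] pin [0.5543405  0.28154978]
0.10816242479448329 rig-x 15.38849313296376 15.091176600516242 14.912704456816565 pin 16.791451771677092 rib 11.393754219370958
[54  9  6  9 46] [0.55705023 0.26368476] -131.66659140715618
[ 11  11  27  35 195] [0.5281585  0.27229337] -165.98429098781654
```

The rib is at 11–14° and the index direction at 15.2°, an error under 0.07 rad, so the wheel is done. Hole estimate is (0.487, 0.3755): images and wheel axis + 110 mm agree within 1 mm. Crossing to the stand.

Request:
carry_out:
  plan:
    - {"translation": [-0.01, 0.04, -0.03], "dr": [0, 0, 0], "claw": 1}
    - {"translation": [-0.02, 0.08, -0.06], "dr": [0, 0, 0], "claw": 1}
    - {"translation": [-0.029, 0.122, -0.075], "dr": [0, 0, 0], "claw": 1}
    - {"translation": [0.004, 0.158, -0.075], "dr": [0, 0, 0], "claw": 1}
    - {"translation": [0.037, 0.196, -0.075], "dr": [0, 0, 0], "claw": 1}
    - {"translation": [0.07, 0.234, -0.075], "dr": [0, 0, 0], "claw": 1}
    - {"translation": [0.103, 0.272, -0.075], "dr": [0, 0, 0], "claw": 1}
    - {"translation": [0.135, 0.311, -0.075], "dr": [0, 0, 0], "claw": 1}

```text
t: 9.85
tool_pos: [0.3988, -0.0507, 0.3077]
tool_rot: [0.93, -0.368, -0.003, 0.003]
ft_force: [0.8, -0.1, -0.3]
grip_width: 0.0881
```

Run:
```python
from h import *
s=ctrl.observe();print(s['t'],s['qpos'].round(2),s['tool_pos'])
print(totool([.40,-.15,.31]),totool([.40,-.29,.31]),totool([.43,-.335,.31]))
```

```text
9.85 [ 0.33  0.35 -0.44  2.11  0.22  0.74 -1.01] [ 0.39882204 -0.05070413  0.30767311]
[ 0.06887031  0.07154899 -0.00202328] [ 0.16477436  0.17354026 -0.0015822 ] [ 0.21745587  0.18577339 -0.00167768]
```

Request:
carry_out:
  plan:
    - {"translation": [0.034, 0.036, 0], "dr": [0, 0, 0.13], "claw": 1}
    - {"translation": [0.067, 0.072, 0], "dr": [0, 0, 0.26], "claw": 1}
    - {"translation": [0.1, 0.107, 0], "dr": [0, 0, 0.39], "claw": 1}
    - {"translation": [0.133, 0.14, 0], "dr": [0, 0, 0.52], "claw": 1}
    - {"translation": [0.165, 0.173, 0], "dr": [0, 0, 0.65], "claw": 1}
    - {"translation": [0.205, 0.167, 0], "dr": [0, 0, 0.78], "claw": 1}
    - {"translation": [0.246, 0.158, 0], "dr": [0, 0, 0.815], "claw": 1}
    - {"translation": [0.246, 0.158, 0], "dr": [0, 0, 0.815], "claw": 1}

```text
t: 10.65
tool_pos: [0.4731, -0.3363, 0.3055]
tool_rot: [0.707, -0.707, -0.001, 0.004]
ft_force: [-0.2, 1.1, 0.0]
grip_width: 0.0879
```

Run:
```python
from h import *
import pickle
s=ctrl.observe();print(s['t'],s['qpos'].round(2),s['tool_pos'])
c=ctrl.calibration("wrist");im=ctrl.get_image("wrist");cv2.imwrite("pics/w4.png",im);pickle.dump(c,open("pics/w4.pkl","wb"))
print(np.array([proj(c,p) for p in([.51,-.342,.094],[.51,-.342,.16])])/.64)
cv2.imwrite("pics/w4b.png",cv2.resize(im,(800,600),interpolation=cv2.INTER_CUBIC))
```

```text
10.65 [ 0.62  0.57 -0.15  1.64  0.11  0.94 -1.14] [ 0.47308722 -0.33629879  0.30549294]
[[406.36549523 201.60843912]
 [408.51234883 219.48395454]]
```

View pics/w4b.png

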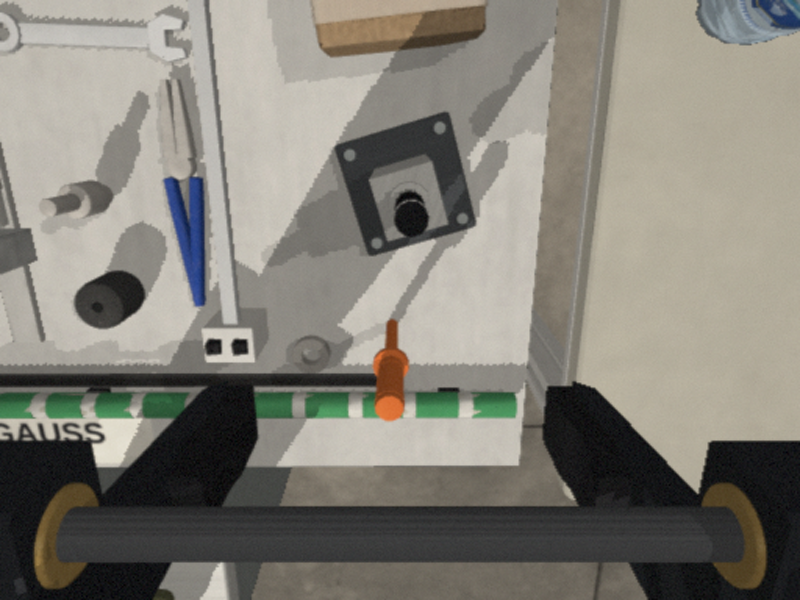

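Two candidates: the black-handled probe standing in the aluminium block at (411,220), and the orange look-alike at (390,400). The black one, in the dark-footed stand, fits the description. I'll confirm with an enlarged crop and measure it.

Run:
```python
from h import *
import pickle
c=pickle.load(open("pics/w4.pkl","rb"));k=.64
f=lambda u,v,z:onz(c,u*k,v*k,z)[:2]
print("handle top",f(411,221,.16),"bolts",np.mean([f(*p,.012) for p in((349,155),(440,128),(461,218),(377,243))],0))
print("orange top",f(389,407,.15),"bearing",f(313,350,.01), "gauge top",f(55,207,.072))
im=cv2.imread("pics/w4.png");a=cv2.resize(im[70:165,210:310],None,fx=6,fy=6,interpolation=cv2.INTER_CUBIC);cv2.imwrite("pics/c4.png",cv2.convertScaleAbs(a,alpha=1.8,beta=20))
```

```text
handle top [ 0.50923327 -0.34326291] bolts [ 0.50976926 -0.34364511]
orange top [ 0.39757855 -0.33142578] bearing [ 0.37364963 -0.26472356] gauge top [ 0.50335665 -0.10975856]
```

View pics/c4.png

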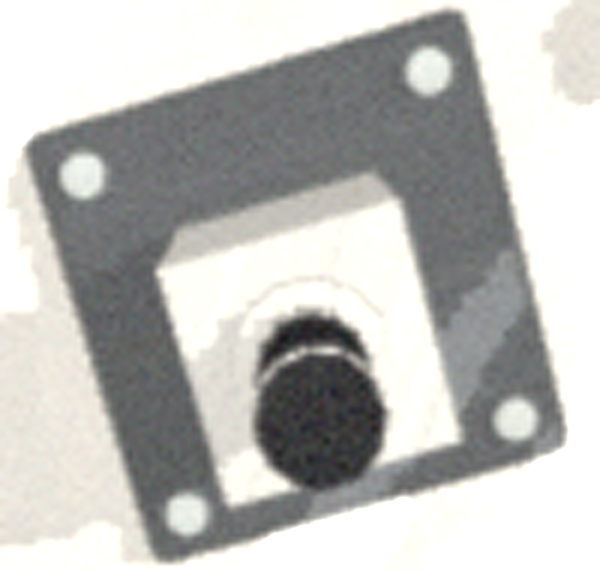

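The crop confirms the black handle over its flange in the aluminium block of the dark-footed stand. The top disc centre gives (0.5095,-0.3435). Descending in two stages.

Request:
carry_out:
  plan:
    - {"translation": [0.007, -0.02, 0.03], "dr": [0, 0, 0], "claw": 1}
    - {"translation": [0.007, -0.036, 0.06], "dr": [0, 0, 0], "claw": 1}
    - {"translation": [0.007, -0.036, 0.09], "dr": [0, 0, 0], "claw": 1}
    - {"translation": [0.007, -0.036, 0.1], "dr": [0, 0, 0], "claw": 1}
    - {"translation": [0.007, -0.036, 0.1], "dr": [0, 0, 0], "claw": 1}

```text
t: 11.2
tool_pos: [0.5034, -0.3406, 0.2032]
tool_rot: [0.708, -0.706, -0.006, 0.005]
ft_force: [0.6, -0.1, 0.2]
grip_width: 0.0881
```

Run:
```python
from h import *
s=ctrl.observe();r=R.from_quat(s['tool_rot'])
print(s['t'],s['tool_pos'],totool([.5095,-.3435,.132]),"tilt fix", r.inv().apply(np.cross(r.apply([0,0,1]),[0,0,-1])))
```

```text
11.2 [ 0.50337242 -0.34063835  0.20320042] [ 0.00295189 -0.00723609  0.07109263] tilt fix [1.56595347e-02 1.09801869e-03 4.82773663e-23]
```

Request:
carry_out:
  plan:
    - {"translation": [0.003, -0.006, 0.0], "dr": [0.016, 0.001, 0], "claw": 1}
    - {"translation": [0.003, -0.006, 0.0], "dr": [0.016, 0.001, 0], "claw": 1}
    - {"translation": [0.003, -0.006, 0.03], "dr": [0.016, 0.001, 0], "claw": 1}
    - {"translation": [0.003, -0.006, 0.06], "dr": [0.016, 0.001, 0], "claw": 1}
    - {"translation": [0.003, -0.006, 0.072], "dr": [0.016, 0.001, 0], "claw": 1}
    - {"translation": [0.003, -0.006, 0.072], "dr": [0.016, 0.001, 0], "claw": 1}
    - {"translation": [0.003, -0.006, 0.072], "dr": [0.016, 0.001, 0], "claw": 1}

```text
t: 11.9
tool_pos: [0.5091, -0.3441, 0.1324]
tool_rot: [0.708, -0.706, 0.001, -0.0]
ft_force: [-0.2, 0.3, 0.3]
grip_width: 0.0879
```

Run:
```python
from h import *
s=ctrl.observe();r=R.from_quat(s['tool_rot'])
print(s['t'],s['tool_pos'],s['ft_force'],totool([.5095,-.3435,.132]),"tilt fix", r.inv().apply(np.cross(r.apply([0,0,1]),[0,0,-1])))
```

```text
11.9 [ 0.50905439 -0.34406919  0.13239073] [-0.19885724  0.27221748  0.29272649] [-0.00056874 -0.00044578  0.00039118] tilt fix [-2.22516079e-03 -9.55586506e-04 -1.47330030e-22]
```

Request:
carry_out:
  plan:
    - {"translation": [0, 0, 0], "dr": [0, 0, 0], "claw": 0.1}
    - {"translation": [0, 0, 0], "dr": [0, 0, 0], "claw": 0.1}
    - {"translation": [0, 0, 0], "dr": [0, 0, 0], "claw": 0.1}
    - {"translation": [0, 0, 0], "dr": [0, 0, 0], "claw": 0.1}
    - {"translation": [0, 0, 0], "dr": [0, 0, 0], "claw": 0.1}
    - {"translation": [0, 0, 0], "dr": [0, 0, 0], "claw": 0.1}
    - {"translation": [0, 0, 0], "dr": [0, 0, 0], "claw": 0.1}
    - {"translation": [0, 0, 0], "dr": [0, 0, 0], "claw": 0.1}
  squeeze: 35

```text
t: 12.7
tool_pos: [0.509, -0.344, 0.1323]
tool_rot: [0.708, -0.706, 0.001, -0.0]
ft_force: [-0.3, -0.6, 0.9]
grip_width: 0.0259
```

Request:
carry_out:
  plan:
    - {"translation": [0, 0, 0], "dr": [0, 0, 0], "claw": 0.1}
    - {"translation": [0, 0, 0], "dr": [0, 0, 0], "claw": 0.1}
    - {"translation": [0, 0, 0], "dr": [0, 0, 0], "claw": 0.1}
    - {"translation": [0, 0, 0], "dr": [0, 0, 0], "claw": 0.1}

```text
t: 13.1
tool_pos: [0.509, -0.3439, 0.1322]
tool_rot: [0.708, -0.706, 0.001, -0.0]
ft_force: [0.4, 0.2, -0.8]
grip_width: 0.0171
```

Run:
```python
from h import *
s=ctrl.observe();r=R.from_quat(s['tool_rot'])
print(s['t'],s['tool_pos'],s['ft_force'],s['grip_width'],totool([.5095,-.3435,.132]),"tilt fix", r.inv().apply(np.cross(r.apply([0,0,1]),[0,0,-1])))
```

```text
13.1 [ 0.50899013 -0.34391947  0.13223906] [ 0.4304161   0.16603786 -0.76799103] 0.01708180717579334 [-0.00041867 -0.00051019  0.00023979] tilt fix [-1.97525565e-03 -6.67686052e-04 -3.27755886e-23]
```

Request:
carry_out:
  plan:
    - {"translation": [0, 0, -0.02], "dr": [0, 0, 0], "claw": 0.1}
    - {"translation": [0, 0, -0.05], "dr": [0, 0, 0], "claw": 0.1}
    - {"translation": [0, 0, -0.08], "dr": [0, 0, 0], "claw": 0.1}
    - {"translation": [0, 0, -0.11], "dr": [0, 0, 0], "claw": 0.1}
    - {"translation": [0, 0, -0.14], "dr": [0, 0, 0], "claw": 0.1}
    - {"translation": [0, 0, -0.17], "dr": [0, 0, 0], "claw": 0.1}
    - {"translation": [0, 0, -0.19], "dr": [0, 0, 0], "claw": 0.1}
    - {"translation": [0, 0, -0.19], "dr": [0, 0, 0], "claw": 0.1}

```text
t: 13.9
tool_pos: [0.5099, -0.3447, 0.3252]
tool_rot: [0.708, -0.707, 0.004, -0.001]
ft_force: [0.8, -0.4, -0.8]
grip_width: 0.0171
```

Run:
```python
from h import *
s=ctrl.observe();r=R.from_quat(s['tool_rot'])
print(s['t'],s['tool_pos'],s['ft_force'],s['grip_width'],s['qpos'].round(2))
for p in([.40,-.28,.32],[.40,0,.32],[.40,.2,.32]):print(totool(p).round(3))
```

```text
13.9 [ 0.5099248  -0.34471006  0.32517145] [ 0.77377347 -0.4166463  -0.7623367 ] 0.017148716702000185 [ 0.61  0.6  -0.15  1.52  0.1   1.02 -1.14]
[-0.065  0.11   0.004]
[-0.345  0.109  0.003]
[-0.545  0.109  0.002]
```

Request:
carry_out:
  plan:
    - {"translation": [-0.01, 0.02, 0], "dr": [0, 0, 0], "claw": 0.1}
    - {"translation": [-0.02, 0.05, 0], "dr": [0, 0, 0], "claw": 0.1}
    - {"translation": [-0.04, 0.08, 0], "dr": [0, 0, 0], "claw": 0.1}
    - {"translation": [-0.065, 0.105, 0], "dr": [0, 0, 0], "claw": 0.1}
    - {"translation": [-0.095, 0.11, 0], "dr": [0, 0, 0], "claw": 0.1}
    - {"translation": [-0.13, 0.11, 0], "dr": [0, 0, -0.05], "claw": 0.1}
    - {"translation": [-0.165, 0.11, 0], "dr": [0, 0, -0.1], "claw": 0.1}
    - {"translation": [-0.2, 0.11, 0], "dr": [0, 0, -0.15], "claw": 0.1}

```text
t: 14.7
tool_pos: [0.3985, -0.1435, 0.3224]
tool_rot: [0.759, -0.651, 0.003, -0.0]
ft_force: [1.1, 1.1, -1.3]
grip_width: 0.017
```

Run:
```python
from h import *
s=ctrl.observe()
print(s['t'],s['tool_pos'],s['grip_width'],s['qpos'].round(2))
for p in([.40,.1,.32],[.40,.2,.32],[.42,.3,.32]):print(totool(p).round(3))
```

```text
14.7 [ 0.39853732 -0.14354667  0.32244919] 0.017003795891267524 [ 0.41  0.34 -0.24  2.05  0.12  0.77 -1.32]
[-0.24  -0.039  0.002]
[-0.339 -0.054  0.001]
[-0.435 -0.089  0.001]
```

Request:
carry_out:
  plan:
    - {"translation": [-0.035, -0.006, 0], "dr": [0, 0, -0.09], "claw": 0.1}
    - {"translation": [-0.075, -0.012, 0], "dr": [0, 0, -0.18], "claw": 0.1}
    - {"translation": [-0.115, -0.019, 0], "dr": [0, 0, -0.27], "claw": 0.1}
    - {"translation": [-0.155, -0.025, 0], "dr": [0, 0, -0.36], "claw": 0.1}
    - {"translation": [-0.195, -0.032, 0], "dr": [0, 0, -0.45], "claw": 0.1}
    - {"translation": [-0.235, -0.038, 0], "dr": [0, 0, -0.54], "claw": 0.1}
    - {"translation": [-0.27, -0.044, 0], "dr": [0, 0, -0.63], "claw": 0.1}
    - {"translation": [-0.3, -0.049, 0], "dr": [0, 0, -0.7], "claw": 0.1}

```text
t: 15.5
tool_pos: [0.4003, 0.1621, 0.3203]
tool_rot: [0.937, -0.349, 0.002, 0.001]
ft_force: [0.5, -0.6, -0.8]
grip_width: 0.0172
```

Run:
```python
from h import *
s=ctrl.observe()
print(s['t'],s['tool_pos'],s['grip_width'],s['qpos'].round(2))
for p in([.43,.28,.32],[.487,.3755,.30]):print(totool(p).round(3))
```

```text
15.5 [0.40029183 0.16211358 0.32029552] 0.01716086075661799 [-0.15  0.37 -0.48  2.02  0.24  0.8  -1.49]
[-0.055 -0.109 -0.   ]
[-0.074 -0.218  0.02 ]
```

Request:
carry_out:
  plan:
    - {"translation": [-0.015, -0.03, 0], "dr": [0, 0, 0], "claw": 0.1}
    - {"translation": [-0.03, -0.06, 0], "dr": [0, 0, 0], "claw": 0.1}
    - {"translation": [-0.045, -0.095, 0], "dr": [0, 0, 0], "claw": 0.1}
    - {"translation": [-0.055, -0.13, 0.01], "dr": [0, 0, 0], "claw": 0.1}
    - {"translation": [-0.063, -0.165, 0.02], "dr": [0, 0, 0], "claw": 0.1}
    - {"translation": [-0.07, -0.195, 0.035], "dr": [0, 0, 0], "claw": 0.1}
    - {"translation": [-0.074, -0.218, 0.05], "dr": [0, 0, 0], "claw": 0.1}
    - {"translation": [-0.074, -0.218, 0.05], "dr": [0, 0, 0], "claw": 0.1}

```text
t: 16.3
tool_pos: [0.4861, 0.3768, 0.2657]
tool_rot: [0.938, -0.348, 0.0, 0.003]
ft_force: [-0.3, 0.2, -1.1]
grip_width: 0.0171
```

```bash
cat > look.py <<'E'
from h import *
import pickle,sys
n=sys.argv[1]
s=ctrl.observe();r=R.from_quat(s['tool_rot'])
print(s['t'],s['tool_pos'],s['grip_width'],s['qpos'].round(2),totool([.487,.3755,.167]).round(4),"tilt fix",r.inv().apply(np.cross(r.apply([0,0,1]),[0,0,-1])).round(4))
ims=[]
for v in("wrist","side","top"):
    c=ctrl.calibration(v);im=ctrl.get_image(v);cv2.imwrite(f"pics/{v}{n}.png",im);pickle.dump(c,open(f"pics/{v}{n}.pkl","wb"))
    print(v,np.array(proj(c,[.487,.3755,.086])),np.array(proj(c,s['tool_pos']-[0,0,.118])))
E
python3 look.py 5
python3 - <<'E'
import cv2,numpy as np
a=cv2.imread("pics/wrist5.png");b=cv2.imread("pics/side5.png");t=cv2.imread("pics/top5.png")
W=cv2.resize(a,(400,300));S=cv2.resize(b[110:210,190:290],(400,300) ,interpolation=cv2.INTER_CUBIC);T=cv2.resize(t[140:220,100:207],(400,300),interpolation=cv2.INTER_CUBIC)
W2=cv2.resize(a[180:384,120:392],(400,300),interpolation=cv2.INTER_CUBIC)
cv2.imwrite("pics/m5.png",np.vstack([np.hstack([W,W2]),np.hstack([S,T])]))
E
```

```text
16.3 [0.48605863 0.37679256 0.26569482] 0.017080790351086884 [-0.5   0.69 -0.42  1.58  0.33  0.95 -1.74] [ 0.0013 -0.0001  0.0987] tilt fix [ 0.0048 -0.0025  0.    ]
wrist [256.64546939 174.81104357] [255.0981881 195.8838583]
side [236.88834077 152.94881612] [235.85235013 138.00493258]
top [136.93362101 178.35316045] [131.33947511 174.75256085]
```

View pics/m5.png

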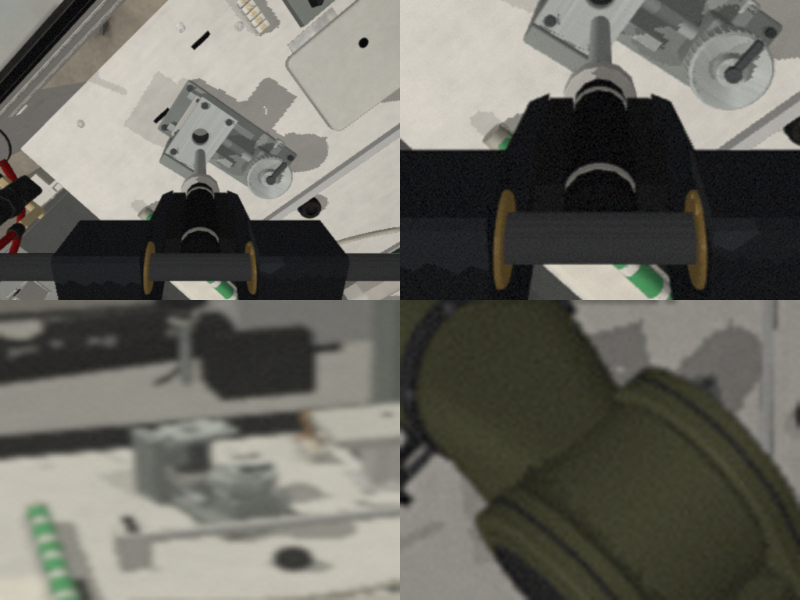

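In the wrist view (top left, 400 px scale) the stem tip is at about (201,150), just in front of the hole at (200,135). The probe looks straight in the jaws. The top camera is blocked by the arm, and the side view is coarse. Next: fix tilt and offset, and lower the tip to ~12 mm above the plate for a calibration-free comparison.

Request:
carry_out:
  plan:
    - {"translation": [0.001, 0, 0], "dr": [0.005, -0.002, 0], "claw": 0.1}
    - {"translation": [0.001, 0, 0.01], "dr": [0.005, -0.002, 0], "claw": 0.1}
    - {"translation": [0.001, 0, 0.02], "dr": [0.005, -0.002, 0], "claw": 0.1}
    - {"translation": [0.001, 0, 0.03], "dr": [0.005, -0.002, 0], "claw": 0.1}
    - {"translation": [0.001, 0, 0.04], "dr": [0.005, -0.002, 0], "claw": 0.1}
    - {"translation": [0.001, 0, 0.049], "dr": [0.005, -0.002, 0], "claw": 0.1}
    - {"translation": [0.001, 0, 0.049], "dr": [0.005, -0.002, 0], "claw": 0.1}
    - {"translation": [0.001, 0, 0.049], "dr": [0.005, -0.002, 0], "claw": 0.1}

```text
t: 17.25
tool_pos: [0.4873, 0.3732, 0.2198]
tool_rot: [0.937, -0.349, 0.002, -0.0]
ft_force: [-0.0, 0.3, -0.8]
grip_width: 0.017
```

```bash
python3 look.py 6
python3 - <<'E'
import cv2,numpy as np
a=cv2.imread("pics/wrist6.png");b=cv2.imread("pics/side6.png")
W=cv2.resize(a[120:220,206:306],(600,600),interpolation=cv2.INTER_CUBIC);S=cv2.resize(b[85:175,215:245],(200,600),interpolation=cv2.INTER_CUBIC)
cv2.imwrite("pics/m6.png",cv2.convertScaleAbs(np.hstack([W,S]),alpha=1.4))
E
```

```text
17.25 [0.48726336 0.37315065 0.21982411] 0.017038370966205453 [-0.51  0.74 -0.4   1.64  0.36  0.84 -1.77] [-0.0019 -0.0015  0.0528] tilt fix [-0.0018 -0.0031 -0.    ]
wrist [252.81350214 188.63455026] [255.05741482 196.87590829]
side [236.88834077 152.94881612] [236.89299208 149.41818849]
top [136.93362101 178.35316045] [136.43440126 177.30364704]
```

View pics/m6.png

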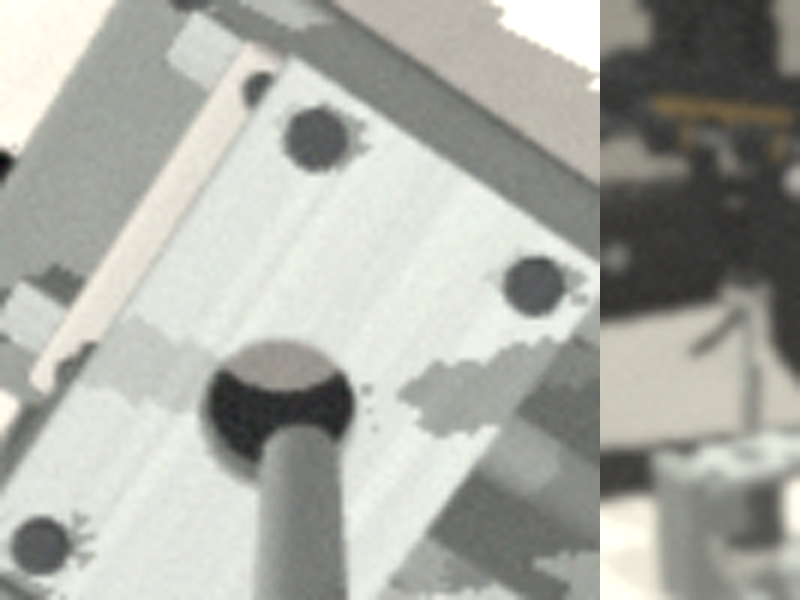

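Crop at 6x: the hole centre is at (279,412), i.e. px (252.5,188.7) against a prediction of (252.8,188.6). The tip centre is at (300,460), i.e. px (256.0,196.7) against (255.1,196.9). So the hole position is confirmed, and the tip sits about 0.7 mm towards tool +x of the TCP axis. The side view shows the stem vertical. Correcting laterally before lowering.

Request:
carry_out:
  plan:
    - {"translation": [-0.0015, -0.001, 0], "dr": [-0.002, -0.003, 0], "claw": 0.1}
    - {"translation": [-0.0026, -0.0015, 0], "dr": [-0.002, -0.003, 0], "claw": 0.1}
    - {"translation": [-0.0026, -0.0015, 0], "dr": [-0.002, -0.003, 0], "claw": 0.1}
    - {"translation": [-0.0026, -0.0015, 0], "dr": [-0.002, -0.003, 0], "claw": 0.1}
    - {"translation": [-0.0026, -0.0015, 0], "dr": [-0.002, -0.003, 0], "claw": 0.1}

```text
t: 17.9
tool_pos: [0.4866, 0.3762, 0.2206]
tool_rot: [0.937, -0.349, 0.0, -0.001]
ft_force: [-0.2, 0.8, -0.6]
grip_width: 0.017
```

```bash
cat > st.py <<'E'
from h import *
s=ctrl.observe();r=R.from_quat(s['tool_rot'])
d=totool([.487,.3755,.167])-[.0007,0,0]
print(s['t'],s['tool_pos'].round(4),"go",d.round(4),"tilt fix",r.inv().apply(np.cross(r.apply([0,0,1]),[0,0,-1])).round(4),s['ft_force'].round(2),abs(s['joint_velocities']).max().round(4))
E
python3 st.py
```

```text
17.9 [0.4866 0.3762 0.2206] go [0.0001 0.0004 0.0536] tilt fix [-0.0012 -0.0003  0.    ] [-0.18  0.83 -0.61] 0.0034
```

Request:
carry_out:
  plan:
    - {"translation": [0, 0, 0.004], "dr": [0, 0, 0], "claw": 0.1}
    - {"translation": [0, 0, 0.007], "dr": [0, 0, 0], "claw": 0.1}
    - {"translation": [0, 0, 0.01], "dr": [0, 0, 0], "claw": 0.1}
    - {"translation": [0, 0, 0.013], "dr": [0, 0, 0], "claw": 0.1}
    - {"translation": [0, 0, 0.013], "dr": [0, 0, 0], "claw": 0.1}
    - {"translation": [0, 0, 0.013], "dr": [0, 0, 0], "claw": 0.1}

```text
t: 18.5
tool_pos: [0.4866, 0.3762, 0.2075]
tool_rot: [0.937, -0.349, 0.0, -0.0]
ft_force: [0.2, 0.0, -0.2]
grip_width: 0.0169
```

```bash
python3 st.py; python3 look.py 7
python3 - <<'E'
import cv2,numpy as np
a=cv2.imread("pics/wrist7.png")
cv2.imwrite("pics/m7.png",cv2.convertScaleAbs(cv2.resize(a[150:230,216:296],(600,600),interpolation=cv2.INTER_CUBIC),alpha=1.4))
E
```

```text
18.5 [0.4866 0.3762 0.2075] go [0.0001 0.0003 0.0405] tilt fix [-0.001  -0.0003 -0.    ] [ 0.23  0.02 -0.16] 0.0033
18.5 [0.48656319 0.37623435 0.20745607] 0.016913210000564925 [-0.51  0.76 -0.4   1.64  0.37  0.82 -1.78] [0.0008 0.0003 0.0405] tilt fix [-0.001  -0.0003 -0.    ]
wrist [256.51280666 195.60352489] [255.44875353 196.70588998]
side [236.88834077 152.94881612] [236.70130713 152.07617268]
top [136.93362101 178.35316045] [136.41165543 178.28099379]
```

View pics/m7.png

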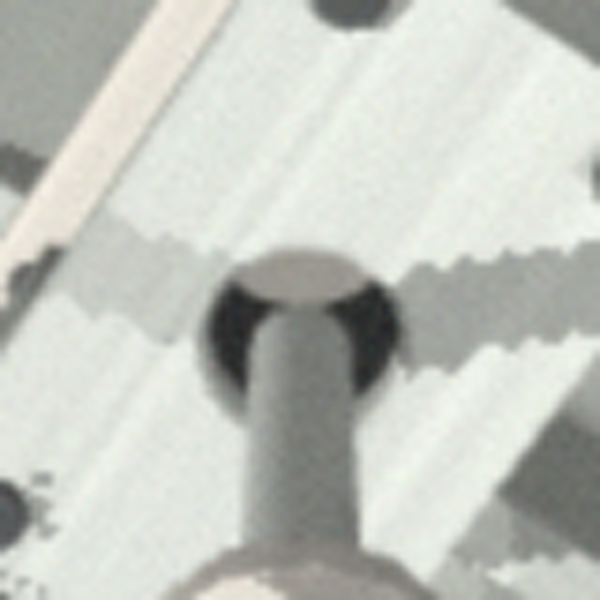

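At 7.5x, the hole spans x 200–402 (centre 301,342) and the stem tip spans x 248–352 (centre ≈ 300,357). About 8 px of the vertical difference comes from the tip being 3 mm higher, so it is centred within ~0.6 mm. Lowering.

Request:
carry_out:
  plan:
    - {"translation": [0, 0, 0.004], "dr": [0, 0, 0], "claw": 0.1}
    - {"translation": [0, 0, 0.008], "dr": [0, 0, 0], "claw": 0.1}
    - {"translation": [0, 0, 0.012], "dr": [0, 0, 0], "claw": 0.1}
    - {"translation": [0, 0, 0.016], "dr": [0, 0, 0], "claw": 0.1}
    - {"translation": [0, 0, 0.02], "dr": [0, 0, 0], "claw": 0.1}
    - {"translation": [0, 0, 0.02], "dr": [0, 0, 0], "claw": 0.1}

```text
t: 19.25
tool_pos: [0.4864, 0.376, 0.1869]
tool_rot: [0.937, -0.349, 0.0, -0.0]
ft_force: [-1.0, 0.3, -1.1]
grip_width: 0.0166
```

```bash
python3 st.py
```

```text
19.25 [0.4864 0.376  0.1869] go [ 0.0001 -0.      0.0199] tilt fix [-0.0001 -0.0002 -0.    ] [-1.01  0.26 -1.06] 0.0099
```

Request:
carry_out:
  plan:
    - {"translation": [0, 0, 0.004], "dr": [0, 0, 0], "claw": 0.1}
    - {"translation": [0, 0, 0.008], "dr": [0, 0, 0], "claw": 0.1}
    - {"translation": [0, 0, 0.012], "dr": [0, 0, 0], "claw": 0.1}
    - {"translation": [0, 0, 0.016], "dr": [0, 0, 0], "claw": 0.1}
    - {"translation": [0, 0, 0.02], "dr": [0, 0, 0], "claw": 0.1}
    - {"translation": [0, 0, 0.02], "dr": [0, 0, 0], "claw": 0.1}
    - {"translation": [0, 0, 0.02], "dr": [0, 0, 0], "claw": 0.1}
    - {"translation": [0, 0, 0.02], "dr": [0, 0, 0], "claw": 0.1}

```text
t: 20.05
tool_pos: [0.4865, 0.3761, 0.1671]
tool_rot: [0.937, -0.349, 0.0, -0.0]
ft_force: [0.2, 0.2, -1.0]
grip_width: 0.0173
```

```bash
python3 st.py; python3 look.py 8
python3 - <<'E'
import cv2,numpy as np
a=cv2.imread("pics/wrist8.png");b=cv2.imread("pics/side8.png")
W=cv2.resize(a[150:230,216:296],(600,600),interpolation=cv2.INTER_CUBIC);S=cv2.resize(b[95:185,215:245],(200,600),interpolation=cv2.INTER_CUBIC)
cv2.imwrite("pics/m8.png",cv2.convertScaleAbs(np.hstack([W,S]),alpha=1.4))
E
```

```text
20.05 [0.4865 0.3761 0.1671] go [0.0001 0.0001 0.0001] tilt fix [-0.0006 -0.0003  0.    ] [ 0.16  0.22 -0.98] 0.0027
20.05 [0.48647855 0.37614374 0.167133  ] 0.01734666250332391 [-0.53  0.81 -0.37  1.67  0.4   0.74 -1.81] [0.0008 0.0001 0.0001] tilt fix [-0.0006 -0.0003  0.    ]
wrist [256.76716791 214.89387944] [255.45792465 196.65822812]
side [236.88834077 152.94881612] [237.1467861  161.46538858]
top [136.93362101 178.35316045] [139.58285841 180.69096558]
```

View pics/m8.png

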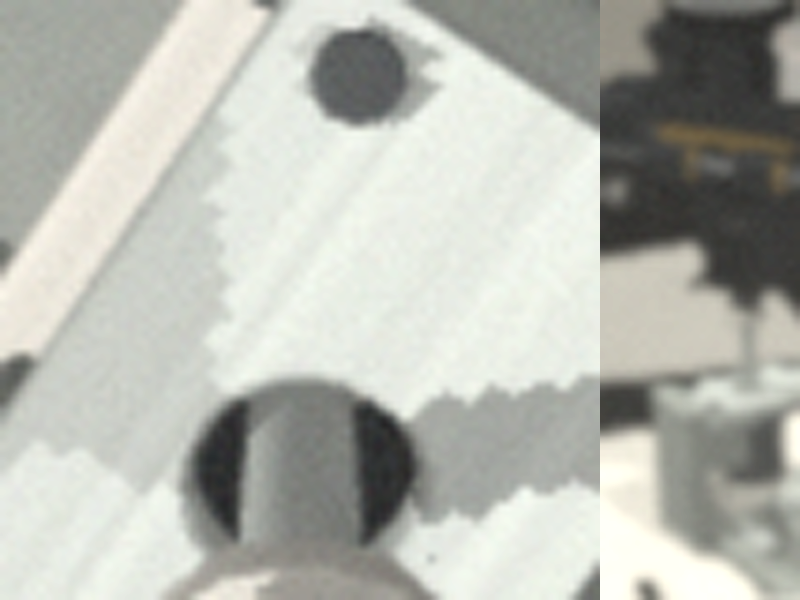

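The stem (x 240–360) is centred in the hole (x 188–412) with equal gaps, the side view shows it upright, and forces are at noise level. The arm is still, so I'm handing in.

```bash
python3 -c "
from station import ctrl
print(ctrl.close_job())"
```

```text
the job is handed in; nothing more can be done
None
```

I turned the handwheel to its mark and lowered the probe through the guide hole into the sleeve. I handed the job in with the probe still held there; no verdict was reported.

- **Wheel:** I turned it clockwise about 3.36 rad in one grip. Afterwards the rib was at 11–14° and the index direction at about 15°, so it is within roughly 0.07 rad (limit 0.25).
- **Probe:** I took the black-handled probe from the stand, left the orange look-alike alone, and carried it across at x ≈ 0.40 m. The TCP stands at z 0.167 m, which puts the tip about 49 mm above the table, halfway down the sleeve.
- **Final checks:** The last wrist picture shows the stem centred between the hole's left and right edges. Along the viewing direction, an earlier picture put it within about 0.6 mm. The tool was under 0.001 rad off vertical, the joints were still, and wrist force was about 1 N, which is noise level.
- **Gauge pin, roller and bearing:** I never moved near them, but I did not re-check their positions at the end.
- **Disagreements:** Wheel-to-hole distance came out about 2 mm short in the images (108 mm instead of 110). The hole positions from the pictures and from the gripped wheel axis agreed to about 1 mm. The top camera was blocked by the arm and gave no final check.

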